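Set and lock the attenuator dial, then hold the cover over its posts

TASK

Close up the grey attenuator box: turn the black dial until its white pointer line is on the red mark, then slide the yellow lock fully home around the dial. Then lift the blue-grey cover plate by its handle and hold it level and still about a centimetre above the four posts, window over the dial and each corner hole centred over its threaded hole, ready for a colleague to put in the screws. Finish while still holding it there, not resting on the posts, and leave the other things on the desk where they are.

Things in the scene. Friction and masses are not known exactly. Their poses are not given: they have to be found in the camera images.
- terminal: grey box fixed to the desk, 200 x 140 mm, deck 20 mm high, rim 30 mm; four 18 mm posts at its corners, tops 72 mm above the desk, with brass threaded inserts; nothing else on the deck is over 62 mm. Origin: centre of its underside; x from the dial end (-x) to the green-port end (+x), z up. Dial axis at (-50, 0) mm, tab of the open lock at (+45, 0) mm
- dial (a joint): black dial: bar grip 42 x 12 mm, top 62 mm above the desk, on a 40 mm skirt (top 27 mm). Radians, 0 to 2.0, grows clockwise seen from above; red mark at 1.3. The white line marks the pointer end: pointer = the box's -x turned anticlockwise by (0.7 - joint), so the bar lies along the box's x at 0.7. Friction about 0.04 N m; stays where it is left
- dial_grip (a point): point on the dial's axis, 50 mm above the desk, at the height to grip the bar across its 12 mm
- dial_pointer (a point): pointer end of the dial's bar, 21 mm from its axis, 61 mm above the desk
- lock (a joint): yellow slide lock, a forked yoke (top 26 mm above the desk) in guides on the deck. Metres, 0 fully open, 0.028 fully home; slides towards the dial (the box's -x) as it grows. About 1.5 N of friction; stays where it is left; it does not hold or hinder the dial itself
- lock_tab (a point): grip point of the lock's upright yellow tab, 48 mm above the desk; the tab is 10 mm along the box's x, 16 mm across (y), from 26 to 56 mm above the desk
- cover: loose blue-grey plate 200 x 140 x 4 mm, 0.18 to 0.35 kg, with four 12 mm corner holes and a 32 mm window at (-52, 0) mm. Origin: centre of its underside; x along 200 mm, z up. Central black handle bar: 66 mm (x) by 12 mm (y), 26 to 40 mm above the underside. Starts flat on a fixed 8 mm black pad, its -x within 0.7 rad of the box's -x
- handle (a point): centre of the handle's bar, 33 mm above the cover's underside; pinch it across its 12 mm
- post0 (a point): threaded hole, centre of the top face of the box's post at (-85, -56) mm, 72 mm above the desk; belongs to hole0
- hole0 (a point): corner hole of the cover, on its underside at (-85, -56) mm from its centre; belongs over post0
- post1 (a point): threaded hole, centre of the top face of the box's post at (-85, 56) mm, 72 mm above the desk; belongs to hole1
- hole1 (a point): corner hole of the cover, on its underside at (-85, 56) mm from its centre; belongs over post1
- post2 (a point): threaded hole, centre of the top face of the box's post at (85, -56) mm, 72 mm above the desk; belongs to hole2
- hole2 (a point): corner hole of the cover, on its underside at (85, -56) mm from its centre; belongs over post2
- post3 (a point): threaded hole, centre of the top face of the box's post at (85, 56) mm, 72 mm above the desk; belongs to hole3
- hole3 (a point): corner hole of the cover, on its underside at (85, 56) mm from its centre; belongs over post3
- tub: bystander: white tub of wipes with orange lid, 64 mm wide, 72 mm high; origin at the centre of its underside
- glasses: bystander: black safety glasses, 133 x 48 x 26 mm; origin at the centre of its underside
- pen: bystander: red fault-finder pen, 140 mm long; origin at the centre of its underside
- tin: bystander: grey round tin, 62 mm wide, 24 mm high; origin at the centre of its underside
- spool: bystander: white spool of yellow fibre, 68 mm wide, 24 mm high; origin at the centre of its underside
- roll: bystander: roll of white tags, 52 mm wide, 25 mm high; origin at the centre of its underside
- sleeves: bystander: pale box of splice sleeves, 52 x 74 x 22 mm; origin at the centre of its underside

How it is judged (in metres and radians):
On the way, in this order (a step that is already met when the one before it is completed fails the run):
1. the dial is on the red mark (within 0.12 rad) while the lock is still open (under 14 mm) and the cover lies on its pad (value of joint dial between 1.18 and 1.42 rad and value of joint lock below 0.014 m and height (world z) of cover below 0.03 m), for 0.2 s.
2. the lock is home (at least 24 mm) with the dial on the mark, the cover still on its pad (value of joint dial between 1.18 and 1.42 rad and value of joint lock above 0.024 m and height (world z) of cover below 0.03 m), for 0.2 s.
At the end, for the whole second after the job is handed in: The dial reads 1.3 within 0.12 rad, the lock is at least 24 mm home, and the fingers hold the cover still (under 0.02 m/s and 0.1 rad/s), clear of the box, the underside at each corner hole 4 to 25 mm above its post top and each hole's centre within 5 mm horizontally of its own post's threaded hole (value of joint dial between 1.18 and 1.42 rad and value of joint lock above 0.024 m and horizontal distance between hole0 and post0 below 0.005 m and z of hole0 in the frame of post0 between 0.004 and 0.025 m and horizontal distance between hole1 and post1 below 0.005 m and z of hole1 in the frame of post1 between 0.004 and 0.025 m and horizontal distance between hole2 and post2 below 0.005 m and z of hole2 in the frame of post2 between 0.004 and 0.025 m and horizontal distance between hole3 and post3 below 0.005 m and z of hole3 in the frame of post3 between 0.004 and 0.025 m and contact force between cover and the fingers above 1 N and contact force between cover and terminal below 0.2 N and linear speed of cover below 0.02 m/s and angular speed of cover below 0.1 rad/s); the arm keeps its last pose, push and grip.
It fails at once if a bystander is moved more than 3 cm (distance of any of tub, glasses, pen, tin, spool, roll, sleeves from where it was at the start of the episode above 0.03 m).
It also fails if it takes over 51 s, if anything falls off the work surface, if the arm or the gripper's body presses on something with over 40 N, if the wrist force passes 120 N, or if a joint passes its speed limit or range.

ROBOT

A 6-joint arm with a two-finger parallel gripper is mounted at the origin on a cart in front of the work surface, level with it; the furniture and walls round the work are solid. World frame = base frame: x ahead of the robot, y to its left, z up, the work surface at z = 0. Lengths are in mm, angles in rad, forces in N, time in s.
With the tool pointing down it reaches from about 300 to 775 mm from the base axis. Payload 14.6 kg.
Tool frame: the origin (TCP) lies on the centre line of the jaws, within the pads' length; the fingertips stand 19 mm ahead of it and the grasp point (between the pads) is the TCP (bot.tip_reach is the distance from the TCP to the fingertips, in mm); z points along the fingers, y is the line along which they close (so a half turn about z gives the same grasp; the last joint's range is limited). The gripper opens to 85 mm and grips with 20 to 120 N. Pads are 22 mm wide; open, the fingers measure 114 mm over their backs; the gripper's body (76 mm by 85 mm) begins 54 mm behind the grasp point. The pads swing forward as they close: fully open they stand 13 mm farther back than shut.
Start: joints at [-1.402, 0.3, 1.521, -0, 1.321, -0.067], TCP at [128.485, -534.772, 250.281] pointing down, gripper open.
Joint ranges: [-3.03, 3.03], [-0.79, 2.21], [0.23, 2.52], [-1.04, 4.18], [0, 3.07], [-2.55, 2.55]. Speed limits (rad/s): [2.22, 2.22, 2.57, 3.14, 3.14, 3.14].

INTERFACE

Orientations are given as a unit quaternion [w, x, y, z].
In Python, from rig import bot gives the robot as it stands. Calls block until the motion is done:
- bot.move_to(position, orientation): joint-space move of the TCP to a pose.
- bot.servo_line(position, attitude=None, speed=150, until_force=None): straight line of the TCP; attitude=None keeps the orientation; speed is the mean speed in mm/s. With until_force (N) it stops when the force on the tool has changed by that much, and returns True; else False.
- bot.move_joints(angles): joint-space move.
- bot.move_gripper(opening, grip_force=None): finger opening in mm; grip_force is the grip in N (None keeps the last); returns when the fingers have stopped.
- bot.dwell(seconds).
- bot.ik(position, orientation): joint angles nearest the present ones, or None.
- bot.read_state(): the state.
- bot.read_camera(name): name is "scene" or "top"; returns a dict with "image" (384x512x3 uint8, blue, green, red), "depth" (384x512 float32, mm along the optical axis (not along the pixel's ray), 0 where there is no reading), "fovy" (degrees; the focal length in pixels is half the picture's height over the tangent of half this angle, whatever the lens; pixels are square), "cx", "cy" (the principal point, pixels), "eye" and "attitude" of the camera in the world. Camera axes: x right, y down, z forward; pixel columns grow to the right and rows downward; lengths in mm; the calibration is good to about 2 mm. A picture is of the moment at which its call begins.
A pose or a line that the arm cannot do raises bot.MotionError and nothing moves.
- bot.finish_job(): hands the job in, once; it reports no verdict.
The state is a dict: "clock": time; "joint_positions": joint angles; "qvel": joint speeds; "effort": joint torques, N m; "ee_pos": TCP position; "tool_rot": TCP orientation; "ft_force": force on the tool from outside, world axes, zero at the start; "moment": the same for the moment, N m; "grip_width": finger opening in mm.
Only numpy, scipy, OpenCV 4.12 (cv2) and the standard library are available. Lean on these libraries where they do the work, as an engineer would, in place of code of your own. Each camera call takes 0.05 s, during which the arm holds its last target. There are 200 camera calls.

## Working session

There is one attempt and no reset: what is moved stays moved. The work goes in short steps, each a Python script; the robot and the scene stay as the last script left them, time stands still between calls to the robot, and variables do not carry over. Pictures are saved under pics/ and viewed, on a budget of 10 in all, crops included, one or two more only if the job needs it, and the job is handed in when it is done.

```bash
mkdir -p pics; ls; python3 - <<'E'
from rig import bot
import cv2,numpy as np,pickle
for n in("top","scene"):
    c=bot.read_camera(n); cv2.imwrite(f"pics/{n}0.png",c["image"]); pickle.dump(c,open(n+"0.pkl","wb"))
    print(n,c["fovy"],c["cx"],c["cy"],c["eye"],c["attitude"])
a=[cv2.imread(f"pics/{n}0.png") for n in("top","scene")]
s=bot.read_state();print(s["clock"],s["tool_rot"],s["ft_force"],s["grip_width"])
E
```

```text
pics
top 56.63983964533658 261.1671225065235 196.03207742298574 [ 511.04052308   -3.16914218 1034.15990407] [ 0.03975732 -0.69711447  0.71550709 -0.02236922]
scene 47.81620822908688 256.9341942721567 190.44468171485968 [1219.46620704 -395.15778221 1065.98311685] [-0.27800402  0.82122809  0.4748554  -0.15103159]
0.1 [-5.39212451e-04  9.93055995e-01  1.17641407e-01 -8.03052612e-06] [-0.01571714 -0.93669906 -0.37546108] 85.47900925760261
```

View pics/top0.png

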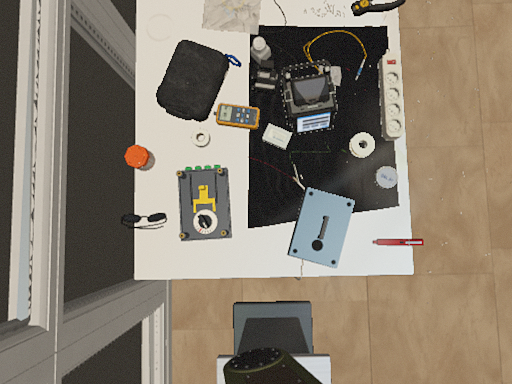

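View pics/scene0.png

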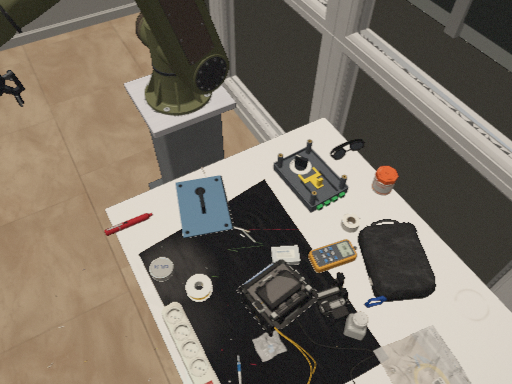

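The top view has the box at about (204,203), with the dial end towards the robot and the lock at (203,195). The cover is at (322,228) with its window at (317,245). The scene view shows both, with the dial at (300,164) and the cover at (204,205). I'll measure them more closely with an enlarged crop and colour masks.

```bash
cat > h.py <<'E'
import numpy as np,cv2
from scipy.spatial.transform import Rotation as R
def q2r(q): return R.from_quat(np.r_[q[1:],q[0]])
def ray(c,uv):
    f=192/np.tan(np.radians(c["fovy"]/2)); uv=np.atleast_2d(uv)
    d=np.c_[(uv[:,0]-c["cx"])/f,(uv[:,1]-c["cy"])/f,np.ones(len(uv))]
    return q2r(c["attitude"]).apply(d)
def plane(c,uv,z):
    d=ray(c,uv); e=np.array(c["eye"]); return (e+d*((z-e[2])/d[:,2])[:,None])[:,:2]
def proj(c,P):
    f=192/np.tan(np.radians(c["fovy"]/2)); p=q2r(c["attitude"]).inv().apply(np.atleast_2d(P)-np.array(c["eye"]))
    return p[:,:2]/p[:,2:]*f+[c["cx"],c["cy"]]
def fit(mod,w):  # rigid 2D fit: w = Rot(a) mod + t
    m0,w0=mod.mean(0),w.mean(0);A=(mod-m0);B=(w-w0)
    a=np.arctan2((A[:,0]*B[:,1]-A[:,1]*B[:,0]).sum(),(A*B).sum())
    r=np.array([[np.cos(a),-np.sin(a)],[np.sin(a),np.cos(a)]]); t=w0-r@m0
    return t,a,np.linalg.norm(w-(mod@r.T+t),axis=1)
def blobs(m,amin=3,amax=1e5):
    n,l,s,ce=cv2.connectedComponentsWithStats(m.astype(np.uint8),connectivity=8)
    return [(s[i,4],*ce[i].round(2)) for i in range(1,n) if amin<=s[i,4]<=amax]
E
python3 - <<'E'
from h import *
import pickle
t=pickle.load(open("top0.pkl","rb"));s=pickle.load(open("scene0.pkl","rb"))
for n,c,b,cv in(("top",t,(172,160,240,245),(280,180,362,275)),("scene",s,(265,135,355,215),(170,170,240,242))):
    h=cv2.cvtColor(c["image"],cv2.COLOR_BGR2HSV).astype(int)
    def rep(nm,m,b,a=3):
        k=np.zeros(m.shape,bool);k[b[1]:b[3],b[0]:b[2]]=1;print(n,nm,blobs(m&k,a))
    H,S,V=h[...,0],h[...,1],h[...,2]
    rep("yel",(H>8)&(H<35)&(S>90)&(V>70),b); rep("red",((H<6)|(H>172))&(S>120)&(V>90),b,1)
    blue=(H>95)&(H<118)&(S>60)&(V>60)
    rep("blue",blue,cv,100)
    k=np.zeros(blue.shape,np.uint8);k[cv[1]:cv[3],cv[0]:cv[2]]=blue[cv[1]:cv[3],cv[0]:cv[2]]
    cs,_=cv2.findContours(k,cv2.RETR_EXTERNAL,cv2.CHAIN_APPROX_NONE);q=max(cs,key=cv2.contourArea)
    f=np.zeros_like(k);cv2.drawContours(f,[q],-1,1,-1); print("rect",cv2.minAreaRect(q)); print("hol",blobs((f==1)&(k==0),2))
def crop(c,b,s): return cv2.resize(c["image"][b[1]:b[3],b[0]:b[2]],None,fx=s,fy=s,interpolation=cv2.INTER_CUBIC)
A=crop(t,(172,158,240,246),6);B=crop(s,(268,136,352,212),4.6)
o=np.zeros((600,800,3),np.uint8);o[:A.shape[0],:A.shape[1]]=A;o[:B.shape[0],410:410+B.shape[1]]=B[:,:390];cv2.imwrite("pics/crop1.png",o);print(A.shape,B.shape)
E
```

```text
top yel [(np.int32(16), np.float64(219.25), np.float64(170.25)), (np.int32(19), np.float64(178.89), np.float64(173.05)), (np.int32(306), np.float64(203.35), np.float64(198.27)), (np.int32(18), np.float64(222.89), np.float64(232.44)), (np.int32(16), np.float64(181.62), np.float64(235.12))]
top red [(np.int32(3), np.float64(199.67), np.float64(230.0))]
top blue []
rect ((331.0, 262.0), (0.0, 0.0), 0.0)
hol []
scene yel [(np.int32(9), np.float64(309.33), np.float64(140.89)), (np.int32(10), np.float64(280.2), np.float64(155.0)), (np.int32(235), np.float64(313.28), np.float64(178.67)), (np.int32(10), np.float64(344.0), np.float64(176.4)), (np.int32(15), np.float64(313.87), np.float64(192.53))]
scene red []
scene blue [(np.int32(2459), np.float64(202.98), np.float64(206.68))]
rect ((202.4599609375, 205.77999877929688), (55.18616485595703, 49.640716552734375), 79.69515228271484)
hol [(np.int32(6), np.float64(216.0), np.float64(179.5)), (np.int32(5), np.float64(179.8), np.float64(185.4)), (np.int32(119), np.float64(200.83), np.float64(197.14)), (np.int32(8), np.float64(225.88), np.float64(224.88)), (np.int32(7), np.float64(187.0), np.float64(232.0))]
(528, 408, 3) (350, 386, 3)
```

View pics/crop1.png

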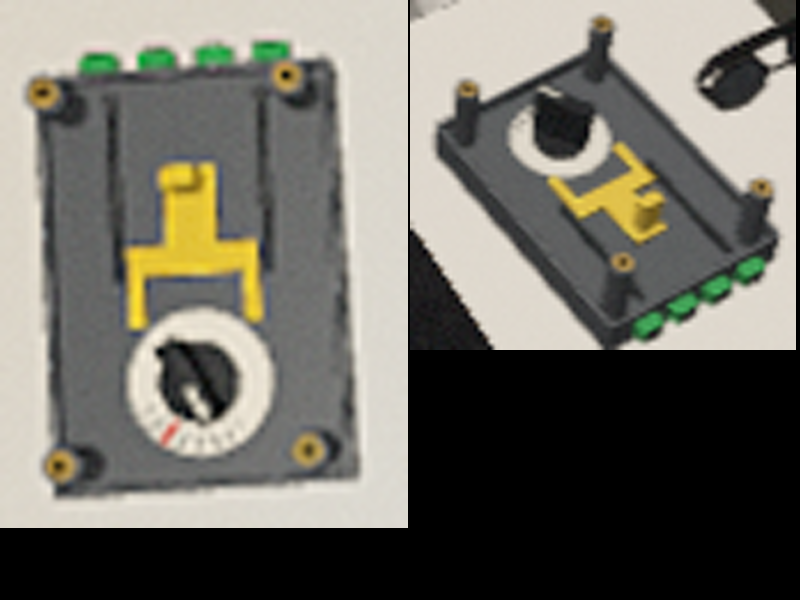

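The crop shows the pointer about 0.5 rad anticlockwise of the box's -x, so the joint reads about 0.2. The red mark at crop (170,432) is on the clockwise side and the lock is open. Next I'll fit the poses.

```bash
cat > meas.py <<'E'
from h import *
P=np.array([[-85,-56],[-85,56],[85,-56],[85,56]],float)
def hsv(c): h=cv2.cvtColor(c["image"],cv2.COLOR_BGR2HSV).astype(int);return h[...,0],h[...,1],h[...,2]
def brass(c,b):
    H,S,V=hsv(c);m=(H>8)&(H<35)&(S>90)&(V>70);k=np.zeros(m.shape,bool);k[b[1]:b[3],b[0]:b[2]]=1
    return np.array([x[1:] for x in blobs(m&k,3,40)])
def holes(c,b,lo=(90,30,60)):
    H,S,V=hsv(c);m=((H>lo[0])&(H<125)&(S>lo[1])&(V>lo[2]))
    k=np.zeros(m.shape,np.uint8);k[b[1]:b[3],b[0]:b[2]]=m[b[1]:b[3],b[0]:b[2]]
    q=max(cv2.findContours(k,cv2.RETR_EXTERNAL,cv2.CHAIN_APPROX_NONE)[0],key=cv2.contourArea)
    f=np.zeros_like(k);cv2.drawContours(f,[q],-1,1,-1)
    # sub-pixel: centroid weighted by darkness round each hole
    g=cv2.cvtColor(c["image"],cv2.COLOR_BGR2GRAY).astype(float);out=[]
    for a,x,y in blobs((f==1)&(k==0),2,30):
        u,v=int(round(x)),int(round(y));w=g[v-4:v+5,u-4:u+5];w=np.clip(np.median(w)-15-w,0,None);yy,xx=np.mgrid[v-4:v+5,u-4:u+5]
        out.append([(w*xx).sum()/w.sum(),(w*yy).sum()/w.sum()])
    return np.array(out),cv2.minAreaRect(q),blobs((f==1)&(k==0),31)
def pose(pts,sel):
    # order by guess: -x end is nearest the robot
    best=None
    import itertools
    for p in itertools.permutations(range(4)):
        t,a,r=fit(P,pts[list(p)])
        if abs(a)<1.6 and (best is None or r.max()<best[2].max()): best=(t,a,r)
    return best
E
python3 - <<'E'
from meas import *
import pickle
t=pickle.load(open("top0.pkl","rb"));s=pickle.load(open("scene0.pkl","rb"))
for c,b,cb in((t,(172,160,240,245),(284,180,362,275)),(s,(265,135,355,215),(170,170,240,242))):
    B=brass(c,b); print("box",[x.round(3) for x in pose(plane(c,B,72),0)])
    h,r,big=holes(c,cb);print(h.round(2).tolist(),r,big)
    if len(h)==4: print("cover",[x.round(3) for x in pose(plane(c,h,12),0)])
    H,S,V=hsv(c)
    tb,a,_=pose(plane(c,B,72),0); rm=np.array([[np.cos(a),-np.sin(a)],[np.sin(a),np.cos(a)]])
    # white pointer: bright pixels inside the dial radius at z=61, in box frame, relative to the dial axis
    vv,uu=np.mgrid[b[1]:b[3],b[0]:b[2]]; uv=np.c_[uu.ravel(),vv.ravel()]
    q=(plane(c,uv,61)-tb)@rm-[-50,0]; k=np.linalg.norm(q,axis=1)<22
    for x,v in sorted(zip(q[k].round(0).tolist(),V[uv[k,1],uv[k,0]]),key=lambda z:-z[1])[:14]: print(x,v,end=' ')
    print()
    ym=(H>18)&(H<35)&(S>120)&(V>150); yv=ym[uv[:,1],uv[:,0]]; q56=(plane(c,uv,56)-tb)@rm; print('yel range z26',[((plane(c,uv,26)-tb)@rm)[yv].min(0),((plane(c,uv,26)-tb)@rm)[yv].max(0)])
for nm,c,uv,z in(("tub",t,(137,155),72),("glasses",t,(144,220),20),("tub s",s,(386,175),72)): print(nm,plane(c,uv,z))
E
```

```text
box [array([583.035, 184.526]), np.float64(0.041), array([0.078, 0.207, 0.419, 0.361])]
[[310.09, 192.71], [348.52, 203.88], [294.61, 250.47], [332.98, 261.71]] ((321.35931396484375, 226.94480895996094), (50.41884231567383, 70.75484466552734), 15.708637237548828) [(np.int32(102), np.float64(323.17), np.float64(227.06)), (np.int32(82), np.float64(316.6), np.float64(244.68))]
cover [array([ 508.339, -148.799]), np.float64(-0.304), array([0.496, 0.152, 0.734, 1.328])]
[22.0, -3.0] 239 [-13.0, 13.0] 238 [12.0, 17.0] 236 [6.0, 14.0] 236 [-7.0, 15.0] 236 [9.0, 20.0] 233 [-7.0, 21.0] 233 [9.0, 17.0] 232 [-10.0, 12.0] 232 [9.0, 14.0] 231 [7.0, 20.0] 231 [1.0, 17.0] 231 [-2.0, 18.0] 231 [-16.0, 15.0] 231 
yel range z26 [array([-90.3960852 , -54.67042522]), array([96.58097769, 72.72789687])]
box [array([582.998, 184.044]), np.float64(0.047), array([0.327, 0.548, 0.566, 0.23 ])]
[[216.23, 179.16], [179.8, 185.39], [226.56, 225.61], [187.32, 232.49]] ((203.06756591796875, 205.90541076660156), (55.40245819091797, 50.47048568725586), 80.53767395019531) [(np.int32(104), np.float64(201.04), np.float64(197.3))]
cover [array([ 510.696, -149.569]), np.float64(-0.301), array([1.331, 1.609, 0.768, 2.061])]
[-15.0, -6.0] 187 [-8.0, -3.0] 186 [-16.0, -8.0] 163 [-10.0, -5.0] 160 [-13.0, -3.0] 154 [-6.0, -0.0] 153 [-1.0, 15.0] 99 [-16.0, 7.0] 98 [10.0, 18.0] 98 [-18.0, -3.0] 97 [-10.0, 10.0] 97 [-3.0, 21.0] 97 [-18.0, -11.0] 97 [2.0, 21.0] 97 
yel range z26 [array([-118.94786463,  -36.01406926]), array([64.03424423, 90.31886827])]
tub [[719.31159478 359.88758548]]
glasses [[540.93739309 358.16176263]]
tub s [[722.39277286 356.03799946]]
```

Both views agree on the box (583.0, 184.3, 0.044 rad) and the cover (509.5, -149.2, -0.303 rad) to within 2.5 mm. The joint is about 0.25. I'll grip the dial now.

```bash
cat >> h.py <<'E'
BT=np.array([583.0,184.3]);BA=0.044
def b2w(x,y,z): c,s=np.cos(BA),np.sin(BA); return [BT[0]+c*x-s*y,BT[1]+s*x+c*y,z]
def down(yaw):
    q=(R.from_euler("z",yaw)*R.from_euler("x",np.pi)).as_quat(); return [q[3],*q[:3]]
E
python3 - <<'E'
from h import *
from rig import bot
import pickle
yaw=BA+.45+np.pi
print(bot.ik(b2w(-50,0,120),down(yaw)),bot.ik(b2w(-50,0,50),down(BA-.6+np.pi)))
bot.move_gripper(40,40)
bot.move_to(b2w(-50,0,120),down(yaw)); print(bot.read_state()["clock"],bot.read_state()["joint_positions"])
print(bot.servo_line(b2w(-50,0,50),speed=80,until_force=15))
print(bot.move_gripper(0,40)); s=bot.read_state(); print(s["clock"],s["grip_width"],s["ee_pos"],s["ft_force"],s["moment"])
E
```

```text
[ 0.26417049  0.46808901  1.61220856  0.          1.06129508 -1.80062584] [ 0.26417049  0.57163568  1.64548274  0.          0.92447423 -0.75062584]
3.5333 [ 2.63097188e-01  4.67990854e-01  1.61213395e+00 -1.13889057e-04
  1.06133646e+00 -1.80040038e+00]
False
False
4.9167 11.478698548781551 [533.10799944 182.59133973  50.59168792] [-2.431221   5.210357   4.4952137] [0.67857375 0.56218361 0.03016491]
```

```bash
python3 - <<'E'
from h import *
from rig import bot
import pickle
for f in(.1,-.25,-.6):
    bot.move_to(b2w(-50,0,50),down(BA+f+np.pi)); s=bot.read_state(); print(s["clock"],s["moment"][2],s["grip_width"])
bot.dwell(.3); s=bot.read_state(); x=q2r(s["tool_rot"]).apply([1,0,0]); print(np.arctan2(x[1],x[0])-BA,s["ee_pos"])
bot.move_gripper(40); bot.servo_line(b2w(-50,0,110),speed=120)
bot.move_to(b2w(45,0,110),down(BA+np.pi/2)); 
c=bot.read_camera("scene");pickle.dump(c,open("s1.pkl","wb"));cv2.imwrite("pics/s1.png",cv2.resize(c["image"][125:225,255:365],None,fx=6,fy=6,interpolation=cv2.INTER_CUBIC))
s=bot.read_state();print(s["clock"],s["ee_pos"],s["joint_positions"])
E
```

```text
5.3417 -0.010153353731120366 11.249683222950148
5.7667 -0.04697939791179506 11.457623273296507
6.1917 -0.08782335288943831 11.171765481104146
2.541670986869731 [533.01840861 182.53043991  50.5906466 ]
8.475 [627.4365459  186.31215098 109.53617936] [2.32681222e-01 6.64854798e-01 1.32567079e+00 6.02756024e-05
 1.15198838e+00 1.86659624e-01]
```

View pics/s1.png

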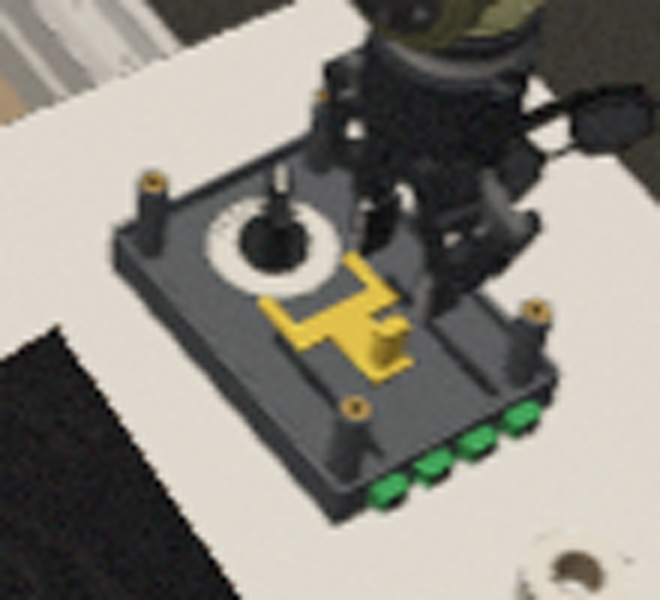

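The pointer now shows as a vertical white line at crop (280,180). The lock is still open and the gripper is over the tab. I'll check the angle numerically, and move the lock only if it passes.

```bash
python3 - <<'E'
from h import *
from rig import bot
import pickle
c=pickle.load(open("s1.pkl","rb"))
I=c["image"].astype(int); sub=I[148:165,294:309].min(2)
rm=R.from_euler("z",-BA).as_matrix()[:2,:2]
vv,uu=np.mgrid[148:159,296:307]; w=np.clip(I[148:159,296:307].min(2)-120,0,None); print(w)
uv=np.c_[uu.ravel(),vv.ravel()]; q=(plane(c,uv,61)-BT)@rm.T-[-50,0]; wr=w.ravel()*(np.linalg.norm(q,axis=1)<23)
m=(q*wr[:,None]).sum(0)/wr.sum(); phi=np.arctan2(-m[1],-m[0]); print(m,"joint",.7-phi)
for j in(1.1,1.2,1.3,1.4,1.5): print(j,proj(c,[b2w(-50-r*np.cos(.7-j),-r*np.sin(.7-j),62) for r in(8,21)]).round(1).tolist())
if abs(.7-phi-1.3)<.2:
    print(bot.servo_line(b2w(45,0,48),speed=80,until_force=12)); bot.move_gripper(0,40); s=bot.read_state(); print(s["clock"],s["grip_width"],s["ee_pos"],s["ft_force"])
E
```

```text
[[86 86 86 86 86 85 59  5  0  0  0]
 [85 85 85 82 61 11  0  0  0  0  0]
 [85 82 61 15  0  0  0  0  0  0  0]
 [61 12  0  0  0  0  0  0  0  0  0]
 [ 0  0  0  0  0  0  0  0  0  0  0]
 [ 0  0  0  0  0 26  8  0  0  0  0]
 [ 0  0  0  0  0 28  9  0  0  0  0]
 [ 0  0  0  0  0 28  8  0  0  0  0]
 [ 0  0  0  0  0 18  6  0  0  0  0]
 [ 0  0  0  0  0  0  0  0  0  0  0]
 [39 33 17  0  0  0  0  0  0  0  0]]
[-7.90280591 -1.67715557] joint 0.49087984924067674
1.1 [[300.8, 155.1], [299.9, 152.0]]
1.2 [[301.1, 155.1], [300.5, 152.0]]
1.3 [[301.3, 155.1], [301.2, 152.0]]
1.4 [[301.6, 155.1], [301.9, 152.0]]
1.5 [[301.8, 155.2], [302.5, 152.1]]
```

My centroid window also took in the desk and skirt, so the 0.49 is wrong. The white line itself lies at column 301.25, rows 153–156. That matches the prediction for joint 1.3 (301.3 to 301.2). Next is the lock.

```bash
python3 - <<'E'
from h import *
from rig import bot
import pickle
st=bot.read_state
print(bot.servo_line(b2w(45,0,48),speed=80,until_force=12)); bot.move_gripper(0,40); s=st(); print(s["clock"],s["grip_width"],s["ee_pos"],s["ft_force"])
if 7<s["grip_width"]<13:
    print(bot.servo_line(b2w(16,0,48),speed=40,until_force=15)); s=st(); print(s["clock"],s["grip_width"],s["ee_pos"],s["ft_force"])
    bot.dwell(.3); bot.move_gripper(35); print(np.array(st()["ee_pos"]));
    bot.servo_line(b2w(16,0,120),speed=150)
    bot.move_to([509.5,-149.2,130],down(-.303+np.pi))
    for n in("scene","top"):
        c=bot.read_camera(n);pickle.dump(c,open(n+"2.pkl","wb"));cv2.imwrite(f"pics/{n}2.png",c["image"])
    I=pickle.load(open("scene2.pkl","rb"))["image"];J=pickle.load(open("top2.pkl","rb"))["image"]
    r=lambda i:cv2.resize(i,None,fx=4,fy=4,interpolation=cv2.INTER_CUBIC)
    cv2.imwrite("pics/c2.png",np.hstack([r(I[130:220,262:352]),r(J[160:250,165:255])]))
    print(st()["clock"],st()["ee_pos"])
E
```

```text
False
9.775 9.41597984315102 [627.94781149 186.34631616  48.59438842] [-3.512938   -0.06265254  5.52781803]
True
10.5 9.16530942476125 [599.85911087 185.1216875   48.6374547 ] [2.21489565 0.39848937 1.25774608]
[599.76443701 185.01492369  48.18098271]
13.4917 [ 509.68219483 -148.73933822  129.80796786]
```

View pics/c2.png

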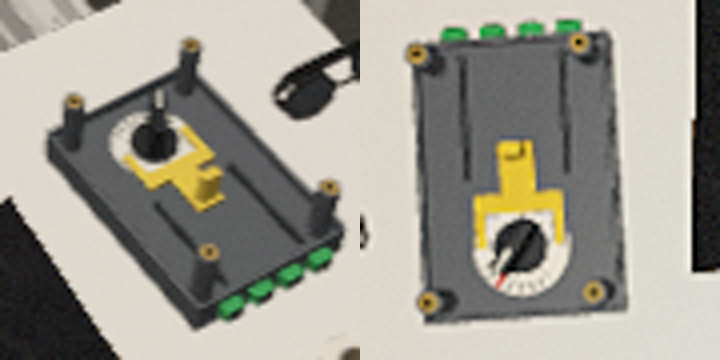

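The lock moved 28.1 mm and stopped on force, so it is home. The pointer is on the red mark (right pane, about (500,275)). Now I'll grip and lift the cover.

```bash
python3 - <<'E'
from meas import *
from rig import bot
import pickle
st=bot.read_state
for n,b in(("top",(172,160,240,245)),("scene",(265,135,355,215))):
    c=pickle.load(open(n+"2.pkl","rb"));B=brass(c,b);print(n,len(B),[x.round(3) for x in pose(plane(c,B,72),0)])
print(bot.servo_line([509.5,-149.2,41],speed=80,until_force=15)); bot.move_gripper(0,80); s=st(); print(s["clock"],s["grip_width"],s["ee_pos"],s["ft_force"])
if 9<s["grip_width"]<14:
    f0=np.array(s["ft_force"]);p=s["ee_pos"]
    bot.servo_line([p[0],p[1],171],speed=80); bot.dwell(.3); s=st(); print(s["grip_width"],np.array(s["ft_force"])-f0,s["moment"])
    bot.move_to(b2w(0,0,171),down(BA+np.pi)); bot.dwell(.3)
    for n in("scene","top"):
        c=bot.read_camera(n);pickle.dump(c,open(n+"3.pkl","wb"));cv2.imwrite(f"pics/{n}3.png",c["image"])
    I=pickle.load(open("scene3.pkl","rb"))["image"];J=pickle.load(open("top3.pkl","rb"))["image"]
    r=lambda i:cv2.resize(i,None,fx=3,fy=3,interpolation=cv2.INTER_CUBIC)
    cv2.imwrite("pics/c3.png",np.hstack([r(I[80:220,250:380]),r(J[140:280,140:270])]))
    s=st();print(s["clock"],s["ee_pos"],s["tool_rot"],down(BA+np.pi))
E
```

```text
top 4 [array([583.035, 184.526]), np.float64(0.041), array([0.078, 0.207, 0.419, 0.361])]
scene 4 [array([583.071, 184.046]), np.float64(0.047), array([0.273, 0.486, 0.374, 0.289])]
False
15.0917 10.974979978518927 [ 509.7711199  -149.31058637   41.59765002] [-1.12710049 -0.14381601  5.74659425]
10.623744186762542 [ 1.0343761  -0.08424026 -7.13973819] [ 0.02594065  0.01213723 -0.00249501]
18.8583 [583.07953432 183.95480809 171.04960083] [ 3.37216220e-05 -2.17290003e-02  9.99763897e-01  2.45211314e-06] [np.float64(-1.3470028146991525e-18), np.float64(-0.02199822537627973), np.float64(0.9997580097605092), np.float64(6.12175223287568e-17)]
```

View pics/c3.png

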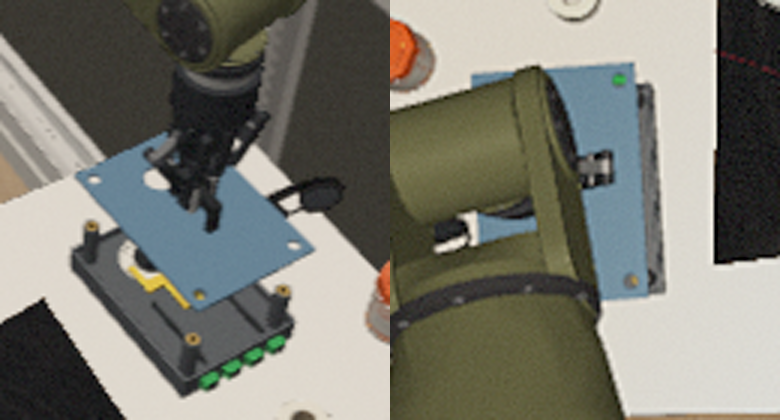

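The cover is held level. It weighs about 7 N more than expected from the plate alone, partly preload. Three holes are visible in the scene view, near crop (95,180), (200,295) and (293,243). I'll lower it to about 11 mm above the posts, measure the holes there and correct.

```bash
cat > chk.py <<'E'
from meas import *
from rig import bot
def check(tag):
    s=bot.read_state(); zu=s["ee_pos"][2]-33.6
    rm=R.from_euler("z",-BA).as_matrix()[:2,:2]
    for n,use in(("scene",(0,2,3)),("top",(2,3))):
        c=bot.read_camera(n);cv2.imwrite(f"pics/{n}{tag}.png",c["image"])
        H,S,V=hsv(c);blue=(H>95)&(H<118)&(S>60)&(V>60); got=[];ids=[]
        for i in range(4):
            u,v=proj(c,[b2w(*P[i],zu+2)])[0].round().astype(int)
            w=~blue[v-6:v+7,u-6:u+7]; bl=[b for b in blobs(w,4,40) if abs(b[1]-6)<5 and abs(b[2]-6)<5]
            if len(bl)==1 and i in use: got.append([u-6+bl[0][1],v-6+bl[0][2]]);ids.append(i)
        if not got: print(n,"none");continue
        q=(plane(c,np.array(got),zu+2)-BT)@rm.T
        print(n,ids,"err in box frame",(q-P[ids]).round(1).tolist())
        if len(ids)>1: t,a,r=fit(P[ids],q);print("  offset",t.round(2),"yaw",round(a,4),"res",r.round(2))
    print(s["clock"],np.round(s["ee_pos"],2),s["grip_width"],np.round(s["ft_force"],2))
E
python3 - <<'E'
from chk import *
bot.servo_line(b2w(0,0,117),speed=60); bot.dwell(.4); check("4")
I=cv2.imread("pics/scene4.png");J=cv2.imread("pics/top4.png");r=lambda i:cv2.resize(i,None,fx=3.5,fy=3.5,interpolation=cv2.INTER_CUBIC)
cv2.imwrite("pics/c4.png",np.hstack([r(I[110:220,255:365]),r(J[150:260,165:275])]))
E
```

```text
scene [0, 2, 3] err in box frame [[-0.9, -1.1], [-0.3, -0.9], [-2.1, -0.3]]
  offset [-1.25 -0.95] yaw 0.006 res [0.36 0.78 0.57]
top [2] err in box frame [[-1.7, -0.6]]
20.3083 [583.02 184.3  117.1 ] 10.67554873677375 [-1.16 -0.87 -1.11]
```

View pics/c4.png

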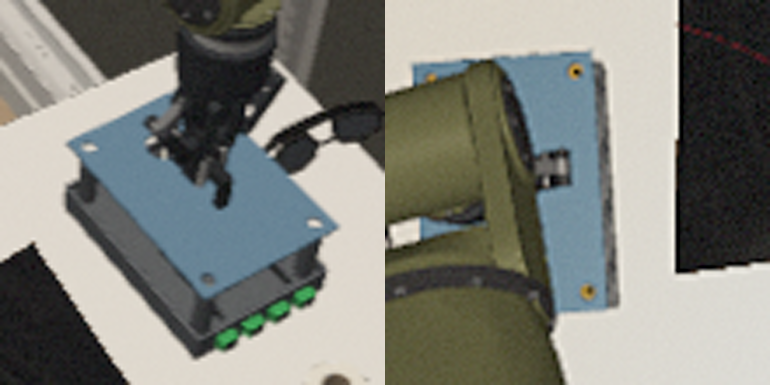

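From above, brass shows through the visible holes (right pane, (575,72) and (588,290)). The cover is about 1.3 mm and 0.9 mm off, so I'll correct that and check level and height from the depth image.

```bash
python3 - <<'E'
from chk import *
bot.servo_line(b2w(1.3,.8,117),speed=20); bot.dwell(.5); check("5")
c=bot.read_camera("scene");H,S,V=hsv(c);m=(H>95)&(H<118)&(S>60)&(V>60)&(c["depth"]>0);m[:, :265]=0;m[:,358:]=0;m[:120]=0;m[205:]=0
m=cv2.erode(m.astype(np.uint8),np.ones((3,3)))>0
v,u=np.nonzero(m);X=np.array(c["eye"])+ray(c,np.c_[u,v])*c["depth"][v,u][:,None]
k=abs(X[:,2]-np.median(X[:,2]))<10;X=X[k]
co=np.linalg.lstsq(np.c_[X[:,:2]-BT,np.ones(len(X))],X[:,2],rcond=None)[0];print("top plane slopes, z at centre",co,"expected",bot.read_state()["ee_pos"][2]-29.6)
print(np.abs(bot.read_state()["qvel"]).max())
E
```

```text
scene [0, 2, 3] err in box frame [[0.3, -0.1], [-0.0, 0.2], [-0.2, 0.5]]
  offset [-0.03  0.11] yaw 0.0027 res [0.18 0.22 0.14]
top [2] err in box frame [[-0.6, 0.0]]
21.1583 [584.25 185.15 117.01] 10.639788910972065 [ 0.16  0.23 -1.32]
top plane slopes, z at centre [8.08483454e-05 1.85300043e-03 8.67843429e+01] expected 87.40373564547417
0.001226738446850772
```

```bash
python3 -c "
from rig import bot
bot.finish_job(); s=bot.read_state(); print(s['clock'],s['ee_pos'],s['grip_width'])"
```

```text
the job is handed in; nothing more can be done
the job is handed in; nothing more can be done
```

The job is handed in at about 21 s. The dial is on the red mark, the lock is home, and the arm is holding the cover level and still above the four posts. The system gave no verdict.

- **Dial:** I gripped the bar and turned it to joint 1.30. The white line in the scene view matched the 1.3 prediction to about 0.1 px, and the top view showed it on the red mark. My first automatic reading of 0.49 was wrong because its window included desk and skirt pixels, so I dropped it.
- **Lock:** I slid it 28.1 mm until it stopped on force.
- **Cover position:** After one correction of about 1.5 mm, the three holes visible in the scene view were within about 0.5 mm of their posts. One hole checked in the top view was within 0.6 mm. I could not measure hole1 directly because the gripper hid it; its position follows from the rigid fit.
- **Cover height and tilt:** Depth readings put the underside about 11 mm above the posts, with slopes under 0.002. This is 0.6 mm lower than the arm's own reading.
- **Grip:** The finger opening was steady at 10.6 mm.
- **Bystanders:** I kept the arm clear of them, and the pictures showed no contact. I did not measure their positions again at the end.

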